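Pack the hexagonal seed tins in the tray by colour tag

TASK

Pack the three hexagonal seed tins in one row in the black seedling tray, each in the place beside the tag of its cap's colour, standing upright on the tray floor and pushed snugly together, flat face against flat face. Leave the round tins and the spray bottle where they are.

Things in the scene. Friction and masses are not known exactly. Their poses are not given: they have to be found in the camera images.
- hex_red: hexagonal white plastic seed tin with a round red screw cap, 120 g; hexagonal body 54 mm across flats (62.4 mm across corners), 48 mm high; above it the cap, 40 mm diameter, from 48 to 72 mm height; its origin is the centre of its underside, z up. Its x axis points at a corner of the hexagon, its y axis at the middle of a flat face. Loose, stands upright on the bench at any yaw.
- hex_yellow: hexagonal white plastic seed tin with a round yellow screw cap, 120 g; hexagonal body 54 mm across flats (62.4 mm across corners), 48 mm high; above it the cap, 40 mm diameter, from 48 to 72 mm height; its origin is the centre of its underside, z up. Its x axis points at a corner of the hexagon, its y axis at the middle of a flat face. Loose, stands upright on the bench at any yaw.
- hex_blue: hexagonal white plastic seed tin with a round blue screw cap, 120 g; hexagonal body 54 mm across flats (62.4 mm across corners), 48 mm high; above it the cap, 40 mm diameter, from 48 to 72 mm height; its origin is the centre of its underside, z up. Its x axis points at a corner of the hexagon, its y axis at the middle of a flat face. Loose, stands upright on the bench at any yaw.
- round_red: round white plastic seed tin with a red screw cap: body 70 mm diameter, 48 mm high, cap 40 mm diameter from 48 to 72 mm height; its origin is the centre of its underside, z up. Loose; a bystander that stays where it is.
- round_blue: round white plastic seed tin with a blue screw cap: body 70 mm diameter, 48 mm high, cap 40 mm diameter from 48 to 72 mm height; its origin is the centre of its underside, z up. Loose; a bystander that stays where it is.
- tray: black plastic seedling tray, fixed: outside 90 (its x) by 200 mm (its y), 28 mm high, walls and floor 5 mm thick (inside 80 by 190 mm, floor 5 mm above the bench). Origin: centre of the underside of this box, z up. The row runs along its y axis; the middle place is at x = 0, y = 0. A ledge with the three colour tags sticks out along its +x side (x 45 to 83 mm, top at 28 mm).
- tag_red: red flat plastic tag, 28 by 40 by 3 mm, fixed on the tray's ledge; origin in the centre of its underside, axes parallel to the tray's. It marks the place beside it in the tray, 65 mm from it along the tray's -x. The tags lie at -54, 0 and 54 mm (a tin's width apart) along the tray's y, in any order.
- tag_yellow: yellow flat plastic tag, 28 by 40 by 3 mm, fixed on the tray's ledge; origin in the centre of its underside, axes parallel to the tray's. It marks the place beside it in the tray, 65 mm from it along the tray's -x. The tags lie at -54, 0 and 54 mm (a tin's width apart) along the tray's y, in any order.
- tag_blue: blue flat plastic tag, 28 by 40 by 3 mm, fixed on the tray's ledge; origin in the centre of its underside, axes parallel to the tray's. It marks the place beside it in the tray, 65 mm from it along the tray's -x. The tags lie at -54, 0 and 54 mm (a tin's width apart) along the tray's y, in any order.
- spray_bottle: green plastic spray bottle with white push-button head, 66 mm diameter, 164 mm tall, upright at the far right of the robot; origin centre of its underside. Loose; a bystander.
Not all that is in view belongs to the job. What is shaped like the hex_blue but purple is not meant.

How it is judged (in metres and radians):
At the end, for the whole second after the job is handed in: Each hexagonal tin stands at rest and upright (0.1 rad) on the tray floor, within 14 mm of its tag's place along the tray and 13 mm of the tray's long centre line, flats facing its neighbours (within 0.16 rad); outer tins' centres under 116 mm apart (the gaps under 8 mm in all) (x of hex_red in the frame of tray between -0.013 and 0.013 m and z of hex_red in the frame of tray between 0.001 and 0.009 m and y of hex_red in the frame of tag_red between -0.014 and 0.014 m and angle between each of hex_red, hex_yellow, hex_blue's own z axis and vertical below 0.1 rad and linear speed of each of hex_red, hex_yellow, hex_blue below 0.01 m/s and angular speed of each of hex_red, hex_yellow, hex_blue below 0.1 rad/s and (angle between the x axis of hex_red and the x axis of tray, either way round below 0.16 rad or angle between the x axis of hex_red and the x axis of tray, either way round between 0.887 and 1.207 rad) and x of hex_yellow in the frame of tray between -0.013 and 0.013 m and z of hex_yellow in the frame of tray between 0.001 and 0.009 m and y of hex_yellow in the frame of tag_yellow between -0.014 and 0.014 m and (angle between the x axis of hex_yellow and the x axis of tray, either way round below 0.16 rad or angle between the x axis of hex_yellow and the x axis of tray, either way round between 0.887 and 1.207 rad) and x of hex_blue in the frame of tray between -0.013 and 0.013 m and z of hex_blue in the frame of tray between 0.001 and 0.009 m and y of hex_blue in the frame of tag_blue between -0.014 and 0.014 m and (angle between the x axis of hex_blue and the x axis of tray, either way round below 0.16 rad or angle between the x axis of hex_blue and the x axis of tray, either way round between 0.887 and 1.207 rad) and horizontal distance between hex_red and hex_yellow below 0.116 m and horizontal distance between hex_yellow and hex_blue below 0.116 m and horizontal distance between hex_blue and hex_red below 0.116 m); the robot touches nothing.
It fails at once if the round red-capped tin is shifted by more than 25 mm or tipped over (distance of round_red from where it was at the start of the episode above 0.025 m or angle between round_red's own z axis and vertical above 0.5 rad).
It fails at once if the round blue-capped tin is shifted by more than 25 mm or tipped over (distance of round_blue from where it was at the start of the episode above 0.025 m or angle between round_blue's own z axis and vertical above 0.5 rad).
It fails at once if the spray bottle is shifted by more than 25 mm or tipped over (distance of spray_bottle from where it was at the start of the episode above 0.025 m or angle between spray_bottle's own z axis and vertical above 0.5 rad).
It also fails if it takes over 88 s, if anything falls off the work surface, if the arm or the gripper's body presses on something with over 40 N, if the wrist force passes 120 N, or if a joint passes its speed limit or range.

ROBOT

A 6-joint arm with a two-finger parallel gripper is mounted at the origin on the work surface. World frame = base frame: x ahead of the robot, y to its left, z up, the work surface at z = 0. Lengths are in mm, angles in rad, forces in N, time in s.
With the tool pointing down it reaches from about 350 to 975 mm from the base axis. Payload 7.1 kg.
Tool frame: the origin (TCP) lies midway between the tips of the shut fingers; the grasp point (between the pads) lies 19 mm behind it (ctrl.grip_depth is the distance from the TCP to the grasp point, in mm); z points along the fingers, y is the line along which they close (so a half turn about z gives the same grasp; the last joint's range is limited). The gripper opens to 88 mm and grips with 3 to 60 N. Pads are 20 mm wide; open, the fingers measure 115 mm over their backs; the gripper's body (75 mm by 178 mm) begins 61 mm behind the grasp point.
Start: joints at [1.145, 0.423, 1.63, -0, 1.089, -0.019], TCP at [247.263, 573.991, 222.675] pointing down, gripper open.
Joint ranges: [-3, 3], [-0.9, 2.11], [0.09, 2.58], [-1.31, 4.45], [0.11, 2.69], [-2.54, 2.54]. Speed limits (rad/s): [2.39, 2.39, 3.01, 3.14, 3.14, 3.14].

INTERFACE

Orientations are given as a rotation vector (axis times angle).
In Python, from workcell import ctrl, cams gives the robot as it stands.
- The arm moves only by the tool move_arm, never from a script. Its argument "steps" is a list of rows, each a list of 3 entries, a list of its own where there are three numbers: the shift along the tool's x, y, z in units of 25 mm (1.0 is 25 mm), then the turn about the tool's z in units of 5 degrees (1.0 is 5 degrees), then the closure, from 0 (fully open) to 1 (shut). A call has 1 to 20 rows; each row shifts and turns the commanded pose from where the row before left it, along the tool's axes as they then stand; what a row does not reach is not made up. A row lasts 1/12 s, in which the tool goes at most 41.7 mm and 7.16 degrees, less where a joint would pass 70% of its speed; a pose out of reach is approached as far as the arm can. A call is refused whole if a number of a shift passes 1 or a number of a turn 1, either way. A call with a gripper value outside its range is refused whole. The fingers move at their own pace and stop on an object; the grip force is fixed at half the most. Time passes only in rows, so rows that do not move let the fingers close. It gives the time, the measured TCP pose, the force, the opening and the grip force at its end, in the units of the state.
- ctrl.get_obs(): the state, without advancing time (a new reading comes with each control period).
- cams.get_image(name): name is "side" or "top"; returns a dict with "image" (480x640x3 uint8, red, green, blue), "camera_matrix" (3x3 intrinsics, pixels), "xyz" and "rotation" of the camera in the world. Camera axes: x right, y down, z forward; pixel columns grow to the right and rows downward; lengths in mm; the calibration is good to about 2 mm. A picture is of the moment at which its call begins. There is no depth.
- ctrl.close_job(): hands the job in; it is judged then, once.
Trained networks look in the newest picture that a camera, given by its name, has taken for a name from the list of things; names that differ only in an ending like _2 or _b are one class to them, and where a whole thing is asked for, a point or a joint stands for the part that bears it (a point fixed in the world has none). Each returns a list of dicts, best first, with "p" (0 to 1); they miss things now and then, are a little off and sometimes report something else, mostly with a low value. They report only what shows in the picture. A call takes as long as a camera call. They do not tell look-alikes from the thing itself.
- cams.boxes_of(camera, thing): "rect" ([centre column, centre row, width, height] in pixels, round what is visible of it).
- cams.cut_out(camera, thing): "pixels" (480x640 bool, what is visible of it) and "rect" ([centre column, centre row, width, height] in pixels, round what is visible of it).
The state is a dict: "t": time; "qpos": joint angles; "qvel": joint speeds; "joint_torque": joint torques, N m; "ee_pos": TCP position; "orientation": TCP orientation; "ft_force": force on the tool from outside, world axes, zero at the start; "moment": the same for the moment, N m; "width": finger opening in mm; "grasp_force": force on a finger pad.
Only numpy, scipy, OpenCV 4.12 (cv2) and the standard library are available. Lean on these libraries where they do the work, as an engineer would, in place of code of your own. Each camera call takes 0.05 s, during which the arm holds its last target. There are 200 camera calls.

## Working session

There is one attempt and no reset: what is moved stays moved. The work goes in short steps, Python scripts to look and compute and a tool call to move; the robot and the scene stay as the last step left them, time stands still between calls to the robot, and variables do not carry over. Pictures are saved under pics/ and viewed, at most 14 in all, crops included, and the job is handed in when it is done.

Besides the shell and the picture viewer there is one more tool, called as name([rows], argument=value, ...), one row to a line, values as JSON. move_arm: Moves the arm, as the interface text tells. Its arguments: {"type":"object","properties":{"steps":{"type":"array"}},"required":["steps"]}

```bash
mkdir -p pics; python3 - <<'E'
from workcell import ctrl,cams
import cv2,numpy as np
o=ctrl.get_obs(); print(o['t'],o['ee_pos'],o['orientation'],o['width'])
for n in ['top','side']:
    d=cams.get_image(n); cv2.imwrite(f'pics/{n}0.png',d['image'][:,:,::-1]); print(n,d['camera_matrix'],d['xyz'],d['rotation'])
    for th in ['hex_red','hex_yellow','hex_blue','round_red','round_blue','tray','tag_red','tag_yellow','tag_blue','spray_bottle']:
        print(th,[(np.round(b['rect']).astype(int).tolist(),round(b['p'],2)) for b in cams.boxes_of(n,th)][:4])
E
```

```text
0.0 [247.01910257 573.49535585 221.90446565] [-6.34469686e-01 -3.07650563e+00  2.34223620e-03] 87.85656439492796
top [[586.28960239   0.         325.2740317 ]
 [  0.         586.28960239 229.63102266]
 [  0.           0.           1.        ]] [ 373.38257105  -60.58446791 1220.41963809] [-2.14614251  2.18808435 -0.0985793 ]
hex_red [([268, 252, 27, 34], 0.86)]
hex_yellow [([171, 191, 30, 30], 0.73)]
hex_blue [([226, 306, 35, 31], 0.85), ([204, 262, 33, 28], 0.68)]
round_red [([255, 185, 32, 35], 0.65), ([420, 167, 15, 17], 0.34)]
round_blue [([133, 263, 45, 34], 0.72), ([418, 188, 96, 63], 0.2)]
tray [([419, 190, 96, 65], 0.64)]
tag_red [([447, 164, 17, 16], 0.82)]
tag_yellow [([421, 166, 20, 17], 0.76)]
tag_blue []
spray_bottle [([537, 313, 53, 37], 0.85), ([447, 164, 19, 10], 0.45)]
side [[577.923929     0.         319.40137669]
 [  0.         577.923929   242.57949125]
 [  0.           0.           1.        ]] [  313.19479689 -1033.34770515   820.70745209] [-2.23196621  0.16548611 -0.0903294 ]
hex_red [([304, 213, 26, 34], 0.57)]
hex_yellow [([345, 168, 25, 36], 0.61), ([405, 281, 15, 19], 0.32)]
hex_blue [([255, 199, 26, 32], 0.95), ([291, 185, 18, 37], 0.77)]
round_red [([361, 203, 32, 35], 0.68)]
round_blue [([284, 160, 27, 28], 0.67)]
tray [([391, 311, 86, 88], 0.88)]
tag_red [([418, 320, 23, 16], 0.77), ([290, 184, 20, 34], 0.73)]
tag_yellow [([412, 302, 16, 15], 0.46), ([303, 213, 27, 38], 0.44)]
tag_blue [([404, 279, 21, 16], 0.59)]
spray_bottle [([263, 396, 46, 86], 0.96)]
```

```bash
python3 - <<'E'
import cv2
a=cv2.imread('pics/top0.png')[130:340,100:370]; b=cv2.imread('pics/top0.png')[130:250,350:490]
s=cv2.imread('pics/side0.png')
cv2.imwrite('pics/c1.png',cv2.resize(a,(771,600),interpolation=cv2.INTER_CUBIC))
cv2.imwrite('pics/c2.png',cv2.resize(b,(700,600),interpolation=cv2.INTER_CUBIC))
cv2.imwrite('pics/c3.png',cv2.resize(s[130:370,220:470],(625,600),interpolation=cv2.INTER_CUBIC))
E
```

```text
(no output)
```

View pics/top0.png

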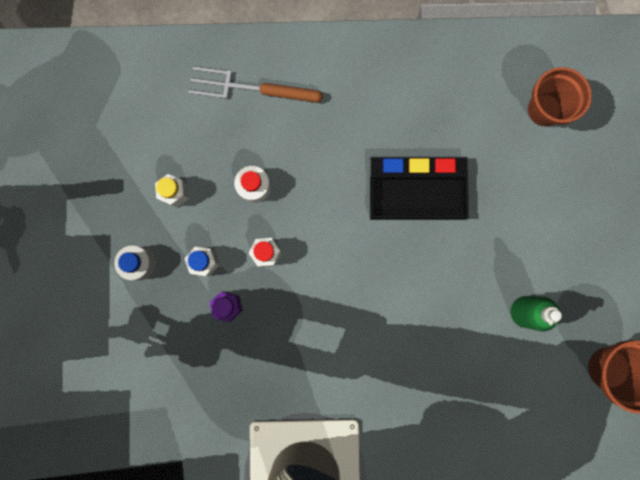

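View pics/c1.png

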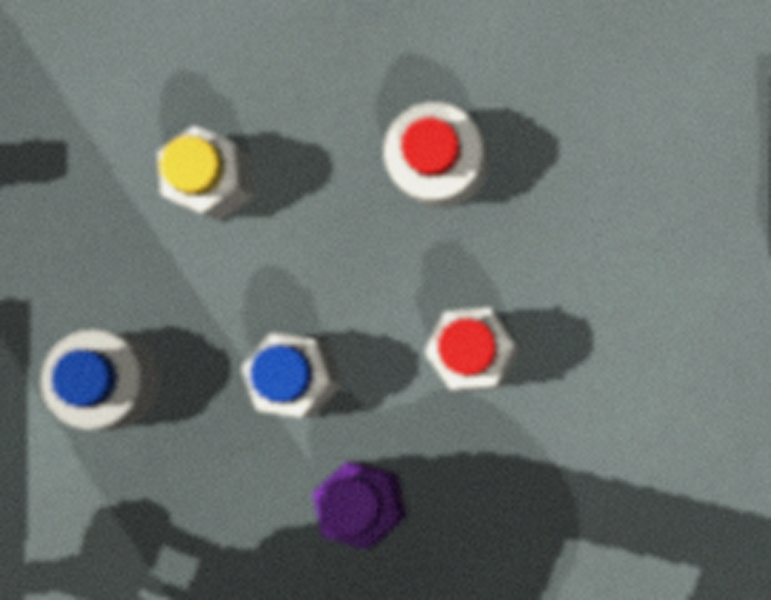

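View pics/c2.png

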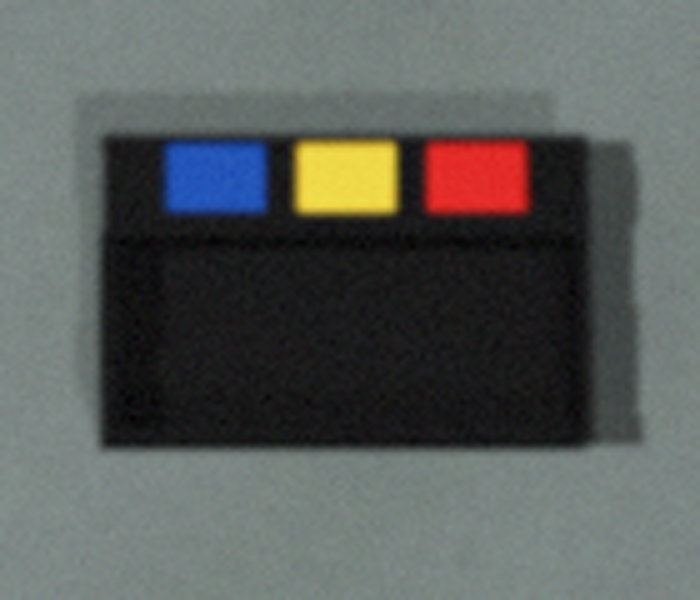

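View pics/c3.png

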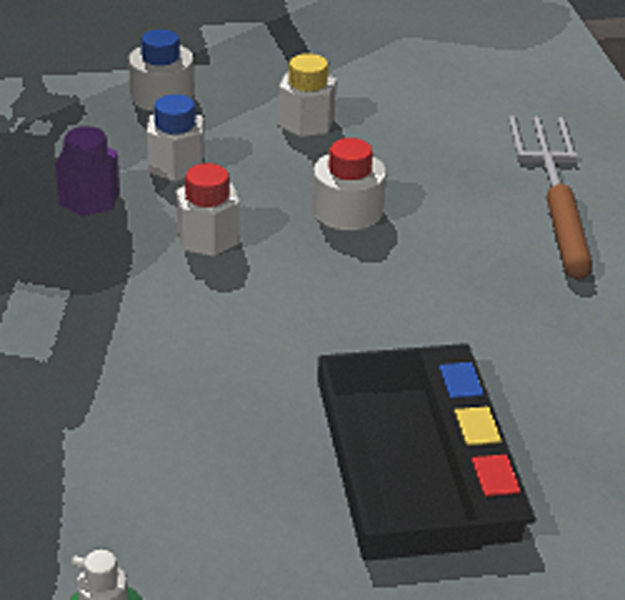

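Top view: hex_yellow (170,190), hex_red (264,252) and hex_blue (200,262) are white hexagons. round_red (252,182) and round_blue (132,263) have round bodies. The thing at (226,306) is the purple look-alike and not meant, though the network ranked it first for hex_blue. Tags run left to right blue (393,166), yellow (419,166), red (446,166). The crops confirm these identities. Next I'll measure from both views.

```bash
cat > h.py <<'E'
from workcell import ctrl,cams
import cv2,numpy as np
from scipy.optimize import minimize,least_squares
def cam(n,d=None):
    d=d or cams.get_image(n); R,_=cv2.Rodrigues(np.array(d['rotation'],float)); return dict(im=d['image'],K=d['camera_matrix'],R=R,c=np.array(d['xyz'],float))
def proj(c,P): 
    q=(np.atleast_2d(P)-c['c'])@c['R']; q=q@c['K'].T; return q[:,:2]/q[:,2:]
def tri(cs,uvs):
    A=np.zeros((3,3));b=np.zeros(3)
    for c,uv in zip(cs,uvs):
        r=c['R']@np.linalg.inv(c['K'])@np.array([*uv,1]); r/=np.linalg.norm(r); M=np.eye(3)-np.outer(r,r); A+=M;b+=M@c['c']
    return np.linalg.solve(A,b)
def colmask(im,col):
    h=cv2.cvtColor(im,cv2.COLOR_RGB2HSV).astype(int);H,S,V=h[...,0],h[...,1],h[...,2]
    m={'red':(H<6)|(H>174),'yellow':(H>20)&(H<34),'blue':(H>104)&(H<118)}[col]
    return (m&(S>140)&(V>60)).astype(np.uint8)
def blobs(im,col):
    n,l,s,c=cv2.connectedComponentsWithStats(colmask(im,col)); return [(c[i],s[i,4],(l==i)) for i in range(1,n) if s[i,4]>60]
def near(im,col,uv): return min(blobs(im,col),key=lambda b:np.hypot(*(b[0]-uv)))
def hexa(x,y,z,yaw):
    a=yaw+np.arange(6)*np.pi/3; B=[[x+31.18*np.cos(t),y+31.18*np.sin(t),z+h] for t in a for h in(0,48)]
    C=[[x+20*np.cos(t),y+20*np.sin(t),z+h] for t in np.linspace(0,6.28,32) for h in(48,72)]
    return np.array(B),np.array(C)
def draw(c,groups,S=4,box=None):
    u0,v0,w,h=box; m=np.zeros((h*S,w*S),np.uint8)
    for g in groups:
        p=((proj(c,g)-[u0,v0]+.5)*S*16).astype(np.int32); cv2.fillConvexPoly(m,cv2.convexHull(p.reshape(-1,1,2)),255,shift=4)
    return cv2.resize(m,(w,h),interpolation=cv2.INTER_AREA)/255.
E
cat > m.py <<'E'
from h import *
T,S=cam('top'),cam('side'); cs=[T,S]
tags={}
for k,a,b in [('blue',(393,166),(404,280)),('yellow',(419,166),(411,300)),('red',(446,166),(418,320))]:
    A,B=near(T['im'],k,a),near(S['im'],k,b); tags[k]=tri(cs,[A[0],B[0]]); print('tag',k,A[0].round(1),B[0].round(1),tags[k].round(1))
for k,a,b in [('red',(264,252),(304,210)),('yellow',(170,190),(345,165)),('blue',(200,262),(291,180))]:
    A,B=near(T['im'],k,a),near(S['im'],k,b); p=tri(cs,[A[0],B[0]]); print('cap',k,A[0].round(1),B[0].round(1),A[1],p.round(1))
    obs=[]
    for n,c,uv in(('top',T,A[0]),('side',S,B[0])):
        l=cams.cut_out(n,'hex_'+k); l=[q for q in l if np.hypot(*(np.array(q['rect'][:2])-uv))<20]
        if not l: print('miss',n);continue
        m=l[0]['pixels'];box=(int(uv[0])-35,int(uv[1])-35,70,80); obs.append((c,m[box[1]:box[1]+80,box[0]:box[0]+70].astype(float),box))
        print(n,l[0]['rect'],m.sum())
    def f(v): return sum(np.abs(cv2.GaussianBlur(draw(c,hexa(v[0],v[1],v[2],v[3]/20),box=b),(3,3),0)-cv2.GaussianBlur(m,(3,3),0)).sum() for c,m,b in obs)
    best=min((minimize(f,[p[0],p[1],0,y*20],method='Nelder-Mead',options=dict(initial_simplex=np.array([p[0],p[1],0,y*20])+np.array([[0,0,0,0],[5,0,0,0],[0,5,0,0],[0,0,4,0],[0,0,0,5]]))) for y in np.deg2rad([0,15,30,45])),key=lambda r:r.fun)
    v=best.x; print('fit',v[:3].round(1),'yaw deg mod60',round(np.rad2deg(v[3]/20)%60,1),round(best.fun,1))
d=tags['blue']-tags['red']; yaw=np.arctan2(d[1],d[0])-np.pi/2; print('tray yaw',np.rad2deg(yaw),np.linalg.norm(d))
for k in tags: print('place',k,(tags[k]-65*np.array([np.cos(yaw),np.sin(yaw),0])).round(1))
E
python3 m.py
```

```text
tag blue [392.5 165. ] [404.1 281.6] [ 621.7 -193.4   32.2]
tag yellow [418.5 165.2] [410.8 299.9] [ 620.6 -247.    31.6]
tag red [444.7 165.2] [417.9 319.6] [ 619.3 -300.7   31.6]
cap red [263.3 250.9] [302.1 203.4] 300 [447.3  70.7  63. ]
top [266.3, 250.2, 31.6, 33.1] 651
side [305.1, 212.2, 24.9, 37.7] 791
fit [447.6  70.4   2.9] yaw deg mod60 33.1 76.3
cap yellow [166.9 187.3] [342.9 158.4] 315 [579.1 262.8  62.6]
top [168.9, 192.1, 32.9, 33.1] 788
side [346.3, 168.3, 24.8, 34.2] 585
fit [579.  262.3   1.9] yaw deg mod60 6.2 82.4
cap blue [198.1 260.3] [288.6 174.6] 294 [430.6 199.6  64.5]
top [200.4, 262.4, 34.9, 26.1] 738
side [289.8, 184.2, 23.5, 35.3] 662
fit [431.8 200.3   1.6] yaw deg mod60 19.9 90.7
tray yaw -1.2794941837388563 107.38088181619746
place blue [ 556.8 -191.9   32.2]
place yellow [ 555.6 -245.5   31.6]
place red [ 554.4 -299.3   31.6]
```

Heights hold: tags at about 31 mm, 107.4 mm apart against 108 given, tin bases at about 2 mm, and all within reach. I'll grip each tin by its cap, closing along a hexagon corner axis. At the tray the fingers then close along the tray's x axis, clear of the neighbours. Next is a helper for the tool-axis distances.

```bash
cat > g.py <<'E'
import sys; from workcell import ctrl; import numpy as np,cv2
x,y,z,phi=map(float,sys.argv[1:5]); o=ctrl.get_obs(); R,_=cv2.Rodrigues(np.array(o['orientation'],float)); p=np.array(o['ee_pos'])
ph=np.rad2deg(np.arctan2(R[1,1],R[0,1])); d=np.array([x,y,z])-p
t=-(phi-ph); a=np.deg2rad(phi); X=np.array([-np.sin(a),np.cos(a),0]);Y=np.array([np.cos(a),np.sin(a),0])
print('t',round(o['t'],2),'pos',p.round(1),'phi',round(ph,1),'w',round(o['width'],1),'tilt',R[:,2].round(3),'F',np.round(o['ft_force'],1))
print('shift now-frame',(R.T@d/25).round(2),'| turn units',round(t/5,2),'| shift after turn',np.round([X@d/25,Y@d/25,-d[2]/25],2))
E
python3 g.py 579 262.3 110 6.2
```

```text
t 1.5 pos [247.3 574.  222.7] phi 66.7 w 87.8 tilt [ 0.  0. -1.] F [0.5 0.5 0.6]
shift now-frame [-17.12  -6.2    4.51] | turn units 12.1 | shift after turn [-13.83  11.85   4.51]
```

move_arm([
  [[-0.9,-0.33,0.2],0,0.2],
  [[-0.9,-0.33,0.2],0,0.2],
  [[-0.9,-0.33,0.2],0,0.2],
  [[-0.9,-0.33,0.2],0,0.2],
  [[-0.9,-0.33,0.2],0,0.2],
  [[-0.9,-0.33,0.2],0,0.2],
  [[-0.9,-0.33,0.2],0,0.2],
  [[-0.9,-0.33,0.2],0,0.2],
  [[-0.9,-0.33,0.2],0,0.2],
  [[-0.9,-0.33,0.2],0,0.2],
  [[-0.9,-0.33,0.2],0,0.2],
  [[-0.9,-0.33,0.2],0,0.2],
  [[-0.9,-0.33,0.2],0,0.2],
  [[-0.9,-0.33,0.2],0,0.2],
  [[-0.9,-0.33,0.2],0,0.2],
  [[-0.9,-0.33,0.2],0,0.2],
  [[-0.9,-0.33,0.2],0,0.2],
  [[-0.9,-0.33,0.2],0,0.2],
  [[-0.9,-0.33,0.2],0,0.2],
  [[0,0,0],0,0.2],
])

```text
t: 3.17
ee_pos: [580.3, 258.1, 126.9]
orientation: [0.639, 3.075, -0.001]
ft_force: [0.3, -0.8, 0.1]
width: 70.6
grasp_force: 0.0
```

move_arm([
  [[0,0,0],1,0.2],
  [[0,0,0],1,0.2],
  [[0,0,0],1,0.2],
  [[0,0,0],1,0.2],
  [[0,0,0],1,0.2],
  [[0,0,0],1,0.2],
  [[0,0,0],1,0.2],
  [[0,0,0],1,0.2],
  [[0,0,0],1,0.2],
  [[0,0,0],1,0.2],
  [[0,0,0],1,0.2],
  [[0,0,0],1,0.2],
  [[0,0,0],0.1,0.2],
  [[0,0,0],0,0.2],
])

```text
t: 4.33
ee_pos: [577.5, 261.3, 127.8]
orientation: [-2.096, -2.341, -0.0]
ft_force: [-0.4, 0.4, -0.4]
width: 70.3
grasp_force: 0.0
```

```bash
python3 g.py 579 262.3 52 6.2
```

```text
t 4.33 pos [577.5 261.3 127.8] phi 6.3 w 70.3 tilt [-0.  0. -1.] F [-0.4  0.4 -0.4]
shift now-frame [0.03 0.06 3.03] | turn units 0.02 | shift after turn [0.03 0.06 3.03]
```

move_arm([
  [[0.03,0.06,0.5],0,0.2],
  [[0,0,0.5],0,0.2],
  [[0,0,0.5],0,0.2],
  [[0,0,0.5],0,0.2],
  [[0,0,0.5],0,0.2],
  [[0,0,0.5],0,0.2],
  [[0,0,0],0,0.2],
  [[0,0,0],0,0.8],
  [[0,0,0],0,0.8],
  [[0,0,0],0,0.8],
  [[0,0,0],0,0.8],
  [[0,0,0],0,0.8],
  [[0,0,0],0,0.8],
])

```text
t: 5.42
ee_pos: [579.6, 262.0, 53.4]
orientation: [2.098, 2.338, 0.002]
ft_force: [0.4, 0.1, 3.1]
width: 39.6
grasp_force: 30.0
```

move_arm([
  [[0,0,0],0,0.8],
  [[0,0,-0.4],0,0.8],
  [[0,0,-0.8],0,0.8],
  [[0,0,-0.8],0,0.8],
  [[0,0,-0.8],0,0.8],
  [[0,0,-0.8],0,0.8],
  [[0,0,-0.4],0,0.8],
  [[0,0,0],0,0.8],
])

```text
t: 6.08
ee_pos: [580.7, 262.4, 155.6]
orientation: [2.097, 2.337, 0.007]
ft_force: [0.4, 0.6, -0.5]
width: 39.8
grasp_force: 30.0
```

```bash
python3 g.py 555.6 -245.5 150 -1.3
```

```text
t 6.08 pos [580.7 262.4 155.6] phi 6.2 w 39.8 tilt [ 0.004  0.002 -1.   ] F [ 0.4  0.6 -0.5]
shift now-frame [-20.09  -3.19   0.18] | turn units 1.5 | shift after turn [-20.34  -0.54   0.23]
```

move_arm([
  [[0,0,0],0.75,0.8],
  [[0,0,0],0.75,0.8],
  [[-0.95,-0.03,0],0,0.8],
  [[-0.95,-0.03,0],0,0.8],
  [[-0.95,-0.03,0],0,0.8],
  [[-0.95,-0.03,0],0,0.8],
  [[-0.95,-0.03,0],0,0.8],
  [[-0.95,-0.03,0],0,0.8],
  [[-0.95,-0.03,0],0,0.8],
  [[-0.95,-0.03,0],0,0.8],
  [[-0.95,-0.03,0],0,0.8],
  [[-0.95,-0.03,0],0,0.8],
  [[-0.95,-0.03,0],0,0.8],
  [[-0.95,-0.03,0],0,0.8],
  [[-0.95,-0.03,0],0,0.8],
  [[-0.95,-0.03,0],0,0.8],
  [[-0.95,-0.03,0],0,0.8],
  [[-0.95,-0.03,0],0,0.8],
  [[-0.95,-0.03,0],0,0.8],
  [[-0.95,-0.03,0],0,0.8],
])

```text
t: 7.75
ee_pos: [555.0, -166.2, 151.5]
orientation: [-2.245, -2.195, 0.001]
ft_force: [0.3, 0.4, -0.9]
width: 39.1
grasp_force: 30.0
```

move_arm([
  [[-0.8,0,0],0,0.8],
  [[-0.8,0,0],0,0.8],
  [[-0.8,0,0],0,0.8],
  [[-0.8,0,0],0,0.8],
  [[0,0,0],0,0.8],
  [[0,0,0],0,0.8],
])

```text
t: 8.25
ee_pos: [553.3, -245.6, 151.5]
orientation: [-2.247, -2.193, 0.001]
ft_force: [-0.5, 0.7, -0.3]
width: 39.5
grasp_force: 30.0
```

```bash
python3 g.py 555.6 -245.5 59 -1.3
```

```text
t 8.25 pos [ 553.3 -245.6  151.5] phi -1.4 w 39.5 tilt [-0.002  0.001 -1.   ] F [-0.5  0.7 -0.3]
shift now-frame [0.  0.1 3.7] | turn units -0.02 | shift after turn [0.01 0.09 3.7 ]
```

move_arm([
  [[0,0.08,0.5],0,0.8],
  [[0,0,0.5],0,0.8],
  [[0,0,0.5],0,0.8],
  [[0,0,0.5],0,0.8],
  [[0,0,0.5],0,0.8],
  [[0,0,0.5],0,0.8],
  [[0,0,0.4],0,0.8],
  [[0,0,0.2],0,0.8],
  [[0,0,0],0,0.8],
  [[0,0,0],0,0.8],
])

```text
t: 9.08
ee_pos: [556.2, -245.3, 62.5]
orientation: [-2.246, -2.196, 0.0]
ft_force: [0.2, -0.0, -0.6]
width: 39.6
grasp_force: 30.0
```

```bash
python3 g.py 555.6 -245.5 58.5 -1.3; python3 - <<'E'
from h import *
for n,(u,v) in (('side',(390,290)),('top',(419,185))):
    c=cam(n); cv2.imwrite(f'pics/y_{n}.png',cv2.resize(c['im'][v-60:v+60,u-60:u+60,::-1],(480,480),interpolation=cv2.INTER_CUBIC))
a=[cv2.imread(f'pics/y_{n}.png') for n in('side','top')]; cv2.imwrite('pics/y.png',cv2.resize(np.hstack(a),(800,400)))
E
```

```text
t 9.08 pos [ 556.2 -245.3   62.5] phi -1.3 w 39.6 tilt [-0.  0. -1.] F [ 0.2 -0.  -0.6]
shift now-frame [-0.01 -0.02  0.16] | turn units -0.0 | shift after turn [-0.01 -0.02  0.16]
```

View pics/y.png

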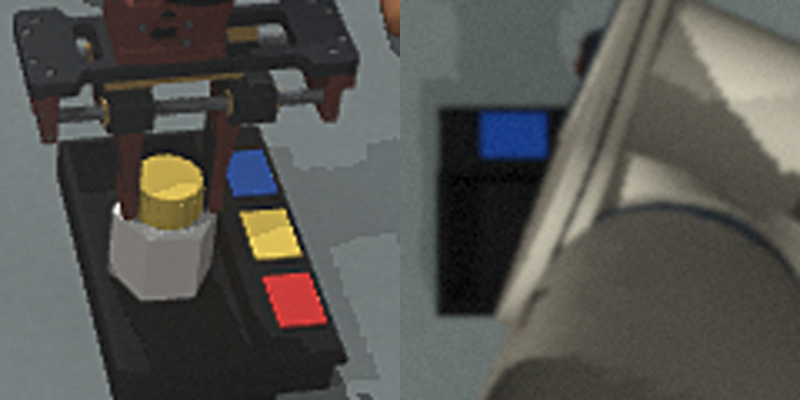

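The yellow tin hangs upright over the middle place beside the yellow tag (side crop, about (165,240)). Lowering the last few millimetres.

move_arm([
  [[0,0,0.08],0,0.8],
  [[0,0,0.08],0,0.8],
  [[0,0,0],0,0.8],
  [[0,0,0],0,0.8],
])

```text
t: 9.52
ee_pos: [556.2, -245.3, 58.8]
orientation: [2.247, 2.196, 0.0]
ft_force: [0.6, -0.4, -1.0]
width: 39.4
grasp_force: 30.0
```

move_arm([
  [[0,0,0.03],0,0.8],
  [[0,0,0],0,0.3],
  [[0,0,0],0,0.3],
  [[0,0,0],0,0.3],
  [[0,0,0],0,0.2],
  [[0,0,0],0,0.2],
  [[0,0,-0.5],0,0.2],
  [[0,0,-0.8],0,0.2],
  [[0,0,-0.8],0,0.2],
  [[0,0,-0.8],0,0.2],
  [[0,0,0],0,0.2],
])

```text
t: 10.43
ee_pos: [558.6, -246.4, 135.2]
orientation: [2.242, 2.191, 0.004]
ft_force: [0.1, -0.7, 0.2]
width: 70.3
grasp_force: 0.0
```

```bash
python3 g.py 431.8 200.3 120 19.9
```

```text
t 10.43 pos [ 558.6 -246.4  135.2] phi -1.3 w 70.3 tilt [ 0.006 -0.003 -1.   ] F [ 0.1 -0.7  0.2]
shift now-frame [17.75 -5.48  0.52] | turn units -4.24 | shift after turn [18.53  1.31  0.61]
```

move_arm([
  [[0.9,-0.28,0],0,0.2],
  [[0.9,-0.28,0],0,0.2],
  [[0.9,-0.28,0],0,0.2],
  [[0.9,-0.28,0],0,0.2],
  [[0.9,-0.28,0],0,0.2],
  [[0.9,-0.28,0],0,0.2],
  [[0.9,-0.28,0],0,0.2],
  [[0.9,-0.28,0],0,0.2],
  [[0.9,-0.28,0],0,0.2],
  [[0.9,-0.28,0],0,0.2],
  [[0.9,-0.28,0],0,0.2],
  [[0.9,-0.28,0],0,0.2],
  [[0.9,-0.28,0],0,0.2],
  [[0.9,-0.28,0],0,0.2],
  [[0.9,-0.28,0],0,0.2],
  [[0.9,-0.28,0],0,0.2],
  [[0.9,-0.28,0],0,0.2],
  [[0.9,-0.28,0],0,0.2],
  [[0.9,-0.28,0],0,0.2],
  [[0.7,-0.1,0],0,0.2],
])

```text
t: 12.1
ee_pos: [429.7, 204.0, 130.4]
orientation: [-2.246, -2.196, 0.001]
ft_force: [0.4, -0.7, 0.4]
width: 70.1
grasp_force: 0.0
```

move_arm([
  [[0,0,0],-1,0.2],
  [[0,0,0],-1,0.2],
  [[0,0,0],-1,0.2],
  [[0,0,0],-1,0.2],
  [[0,0,0],-0.24,0.2],
  [[0,0,0],0,0.2],
  [[0,0,0],0,0.2],
])

```text
t: 12.68
ee_pos: [430.8, 202.6, 130.5]
orientation: [1.807, 2.57, 0.0]
ft_force: [0.7, 0.1, -0.4]
width: 70.3
grasp_force: 0.0
```

```bash
python3 g.py 431.8 200.3 53 19.9; python3 - <<'E'
from h import *
T=cam('top')
for k in ('yellow','red'): print(k,[(b[0].round(1),b[1]) for b in blobs(T['im'],k)])
E
```

```text
t 12.68 pos [430.8 202.6 130.5] phi 19.8 w 70.3 tilt [ 0.  0. -1.] F [ 0.7  0.1 -0.4]
shift now-frame [-0.1   0.01  3.1 ] | turn units -0.03 | shift after turn [-0.1  0.   3.1]
yellow [(array([418.6, 165.1]), np.int32(329)), (array([421.6, 193.2]), np.int32(315))]
red [(array([444.7, 165.1]), np.int32(331)), (array([250.4, 180.7]), np.int32(310)), (array([263.2, 250.9]), np.int32(291))]
```

move_arm([
  [[-0.1,0,0.5],0,0.2],
  [[0,0,0.5],0,0.2],
  [[0,0,0.5],0,0.2],
  [[0,0,0.5],0,0.2],
  [[0,0,0.5],0,0.2],
  [[0,0,0.5],0,0.2],
  [[0,0,0.08],0,0.2],
  [[0,0,0],0,0.2],
  [[0,0,0],0,0.8],
  [[0,0,0],0,0.8],
  [[0,0,0],0,0.8],
  [[0,0,0],0,0.8],
  [[0,0,0],0,0.8],
  [[0,0,0],0,0.8],
])

```text
t: 13.9
ee_pos: [432.0, 200.4, 53.8]
orientation: [1.804, 2.571, 0.001]
ft_force: [0.8, 0.1, 3.6]
width: 39.0
grasp_force: 30.0
```

move_arm([
  [[0,0,0],0,0.8],
  [[0,0,-0.4],0,0.8],
  [[0,0,-0.8],0,0.8],
  [[0,0,-0.8],0,0.8],
  [[0,0,-0.8],0,0.8],
  [[0,0,-0.8],0,0.8],
  [[0,0,-0.4],0,0.8],
  [[0,0,0],0,0.8],
  [[0,0,0],1,0.8],
  [[0,0,0],1,0.8],
  [[0,0,0],1,0.8],
  [[0,0,0],1,0.8],
  [[0,0,0],0.24,0.8],
  [[0,0,0],0,0.8],
])

```text
t: 15.07
ee_pos: [431.1, 200.0, 152.6]
orientation: [-2.245, -2.197, 0.002]
ft_force: [0.2, -0.0, -1.7]
width: 39.4
grasp_force: 30.0
```

```bash
python3 g.py 556.9 -186.0 155 -1.3
```

```text
t 15.07 pos [431.1 200.  152.6] phi -1.3 w 39.4 tilt [-0.002 -0.001 -1.   ] F [ 0.2 -0.  -1.7]
shift now-frame [-15.33   5.37  -0.09] | turn units 0.01 | shift after turn [-15.32   5.38  -0.1 ]
```

move_arm([
  [[-0.9,0.316,0],0,0.8],
  [[-0.9,0.316,0],0,0.8],
  [[-0.9,0.316,0],0,0.8],
  [[-0.9,0.316,0],0,0.8],
  [[-0.9,0.316,0],0,0.8],
  [[-0.9,0.316,0],0,0.8],
  [[-0.9,0.316,0],0,0.8],
  [[-0.9,0.316,0],0,0.8],
  [[-0.9,0.316,0],0,0.8],
  [[-0.9,0.316,0],0,0.8],
  [[-0.9,0.316,0],0,0.8],
  [[-0.9,0.316,0],0,0.8],
  [[-0.9,0.316,0],0,0.8],
  [[-0.9,0.316,0],0,0.8],
  [[-0.9,0.316,0],0,0.8],
  [[-0.9,0.316,0],0,0.8],
  [[-0.9,0.316,0],0,0.8],
  [[0,0,0],0,0.8],
  [[0,0,0],0,0.8],
  [[0,0,0],0,0.8],
])

```text
t: 16.73
ee_pos: [556.5, -184.6, 152.7]
orientation: [-2.244, -2.196, 0.001]
ft_force: [-0.2, 0.0, -0.7]
width: 39.3
grasp_force: 30.0
```

```bash
python3 g.py 556.9 -186.0 59 -1.3; python3 - <<'E'
from h import *
S=cam('side')
b=blobs(S['im'],'yellow'); print([(x[0].round(1),x[1]) for x in b]); b=blobs(S['im'],'blue'); print([(x[0].round(1),x[1]) for x in b])
T=cam('top') # yellow cap earlier in top at 421.6,193.2
uv=min(blobs(S['im'],'yellow'),key=lambda q:q[0][0])[0]
print('yellow cap',tri([T,S],[(421.6,193.2),uv]).round(1))
E
```

```text
t 16.73 pos [ 556.5 -184.6  152.7] phi -1.3 w 39.3 tilt [-0.002  0.001 -1.   ] F [-0.2  0.  -0.7]
shift now-frame [-0.06  0.02  3.75] | turn units 0.01 | shift after turn [-0.05  0.02  3.75]
[(array([379.1, 288.3]), np.int32(269)), (array([410.8, 300. ]), np.int32(201))]
[(array([283.6, 148.5]), np.int32(182)), (array([376.3, 230.9]), np.int32(324)), (array([404.1, 281.6]), np.int32(177))]
yellow cap [ 555.3 -245.    69.6]
```

Yellow stands at (555.3, -245.0) on the tray floor. Lowering blue.

move_arm([
  [[-0.04,0.02,0.5],0,0.8],
  [[0,0,0.5],0,0.8],
  [[0,0,0.5],0,0.8],
  [[0,0,0.5],0,0.8],
  [[0,0,0.5],0,0.8],
  [[0,0,0.5],0,0.8],
  [[0,0,0.4],0,0.8],
  [[0,0,0.2],0,0.8],
  [[0,0,0.08],0,0.8],
  [[0,0,0.04],0,0.8],
  [[0,0,0],0,0.8],
  [[0,0,0],0,0.8],
])

```text
t: 17.83
ee_pos: [558.2, -186.4, 61.0]
orientation: [2.246, 2.195, 0.001]
ft_force: [-0.3, 0.3, -1.5]
width: 39.6
grasp_force: 30.0
```

move_arm([
  [[0,0,0.05],0,0.8],
  [[0,0,0.04],0,0.8],
  [[0,0,0],0,0.8],
])

```text
t: 18.08
ee_pos: [558.2, -186.4, 58.9]
orientation: [2.246, 2.195, 0.001]
ft_force: [-0.3, -0.0, 2.6]
width: 39.2
grasp_force: 30.0
```

move_arm([
  [[-0.05,-0.02,0],0,0.8],
  [[-0.05,-0.02,0],0,0.8],
  [[-0.05,0,0],0,0.8],
  [[-0.04,0,0],0,0.8],
  [[0,0,0],0,0.8],
])

```text
t: 18.5
ee_pos: [557.2, -190.7, 58.9]
orientation: [2.246, 2.195, 0.001]
ft_force: [1.1, 3.1, 9.9]
width: 39.5
grasp_force: 30.0
```

move_arm([
  [[-0.04,0,0],0,0.8],
  [[-0.04,0,0],0,0.8],
  [[0,0,0],0,0.8],
])

```text
t: 18.75
ee_pos: [557.2, -192.1, 59.3]
orientation: [-2.247, -2.195, -0.003]
ft_force: [-0.2, 8.3, 11.2]
width: 39.4
grasp_force: 30.0
```

move_arm([
  [[0,0,0],0,0.3],
  [[0,0,0],0,0.3],
  [[0,0,0],0,0.3],
  [[0,0,0],0,0.2],
  [[0,0,0],0,0.2],
  [[0,0,-0.5],0,0.2],
  [[0,0,-0.8],0,0.2],
  [[0,0,-0.8],0,0.2],
  [[0,0,-0.8],0,0.2],
  [[0,0,0],0,0.2],
])

```text
t: 19.58
ee_pos: [559.0, -193.9, 135.2]
orientation: [2.242, 2.192, 0.004]
ft_force: [1.2, -0.4, 0.2]
width: 70.2
grasp_force: 0.0
```

```bash
python3 g.py 447.6 70.4 130 33.1
```

```text
t 19.58 pos [ 559.  -193.9  135.2] phi -1.3 w 70.2 tilt [ 0.006 -0.002 -1.   ] F [ 1.2 -0.4  0.2]
shift now-frame [10.47 -4.7   0.16] | turn units -6.88 | shift after turn [11.29  2.04  0.21]
```

move_arm([
  [[0.87,-0.39,0],0,0.2],
  [[0.87,-0.39,0],0,0.2],
  [[0.87,-0.39,0],0,0.2],
  [[0.87,-0.39,0],0,0.2],
  [[0.87,-0.39,0],0,0.2],
  [[0.87,-0.39,0],0,0.2],
  [[0.87,-0.39,0],0,0.2],
  [[0.87,-0.39,0],0,0.2],
  [[0.87,-0.39,0],0,0.2],
  [[0.87,-0.39,0],0,0.2],
  [[0.87,-0.39,0],0,0.2],
  [[0.87,-0.39,0],0,0.2],
  [[0,0,0],-1,0.2],
  [[0,0,0],-1,0.2],
  [[0,0,0],-1,0.2],
  [[0,0,0],-1,0.2],
  [[0,0,0],-1,0.2],
  [[0,0,0],-1,0.2],
  [[0,0,0],-0.88,0.2],
  [[0,0,0],0,0.2],
])

```text
t: 21.25
ee_pos: [445.4, 70.6, 130.7]
orientation: [-1.493, -2.764, 0.0]
ft_force: [-0.4, -0.2, -0.0]
width: 70.1
grasp_force: 0.0
```

```bash
python3 g.py 447.6 70.4 53 33.1
```

```text
t 21.25 pos [445.4  70.6 130.7] phi 33.2 w 70.1 tilt [-0. -0. -1.] F [-0.4 -0.2 -0. ]
shift now-frame [-0.06  0.07  3.11] | turn units 0.03 | shift after turn [-0.06  0.07  3.11]
```

move_arm([
  [[-0.06,0.07,0.5],0,0.2],
  [[0,0,0.5],0,0.2],
  [[0,0,0.5],0,0.2],
  [[0,0,0.5],0,0.2],
  [[0,0,0.5],0,0.2],
  [[0,0,0.5],0,0.2],
  [[0,0,0.08],0,0.2],
  [[0,0,0],0,0.2],
  [[0,0,0],0,0.8],
  [[0,0,0],0,0.8],
  [[0,0,0],0,0.8],
  [[0,0,0],0,0.8],
  [[0,0,0],0,0.8],
  [[0,0,0],0,0.8],
])

```text
t: 22.42
ee_pos: [448.2, 70.5, 54.1]
orientation: [1.497, 2.761, 0.001]
ft_force: [0.4, 1.1, 3.9]
width: 39.3
grasp_force: 30.0
```

move_arm([
  [[0,0,0],0,0.8],
  [[0,0,-0.4],0,0.8],
  [[0,0,-0.8],0,0.8],
  [[0,0,-0.8],0,0.8],
  [[0,0,-0.8],0,0.8],
  [[0,0,-0.8],0,0.8],
  [[0,0,-0.8],0,0.8],
  [[0,0,-0.4],0,0.8],
  [[0,0,0],1,0.8],
  [[0,0,0],1,0.8],
  [[0,0,0],1,0.8],
  [[0,0,0],1,0.8],
  [[0,0,0],1,0.8],
  [[0,0,0],1,0.8],
  [[0,0,0],0.88,0.8],
  [[0,0,0],0,0.8],
])

```text
t: 23.75
ee_pos: [447.4, 70.3, 173.5]
orientation: [-2.249, -2.193, 0.001]
ft_force: [0.1, -0.2, -0.8]
width: 39.5
grasp_force: 30.0
```

```bash
python3 g.py 554.3 -306.0 180 -1.3
```

```text
t 23.75 pos [447.4  70.3 173.5] phi -1.5 w 39.5 tilt [-0.001 -0.    -1.   ] F [ 0.1 -0.2 -0.8]
shift now-frame [-14.94   4.66  -0.26] | turn units -0.03 | shift after turn [-14.95   4.62  -0.26]
```

move_arm([
  [[-0.88,0.272,0],0,0.8],
  [[-0.88,0.272,0],0,0.8],
  [[-0.88,0.272,0],0,0.8],
  [[-0.88,0.272,0],0,0.8],
  [[-0.88,0.272,0],0,0.8],
  [[-0.88,0.272,0],0,0.8],
  [[-0.88,0.272,0],0,0.8],
  [[-0.88,0.272,0],0,0.8],
  [[-0.88,0.272,0],0,0.8],
  [[-0.88,0.272,0],0,0.8],
  [[-0.88,0.272,0],0,0.8],
  [[-0.88,0.272,0],0,0.8],
  [[-0.88,0.272,0],0,0.8],
  [[-0.88,0.272,0],0,0.8],
  [[-0.88,0.272,0],0,0.8],
  [[-0.88,0.272,0],0,0.8],
  [[-0.88,0.272,0],0,0.8],
  [[0,0,0],0,0.8],
  [[0,0,0],0,0.8],
])

```text
t: 25.33
ee_pos: [554.5, -306.8, 173.1]
orientation: [-2.246, -2.196, 0.0]
ft_force: [-0.4, -0.0, -0.7]
width: 39.1
grasp_force: 30.0
```

```bash
python3 g.py 554.3 -306.0 62 -1.3; python3 - <<'E'
from h import *
S=cam('side')
cv2.imwrite('pics/r.png',cv2.resize(S['im'][190:370,310:490,::-1],(600,600),interpolation=cv2.INTER_CUBIC))
E
```

```text
t 25.33 pos [ 554.5 -306.8  173.1] phi -1.3 w 39.1 tilt [-0.001  0.001 -1.   ] F [-0.4 -0.  -0.7]
shift now-frame [ 0.03 -0.01  4.45] | turn units 0.0 | shift after turn [ 0.03 -0.01  4.45]
```

View pics/r.png

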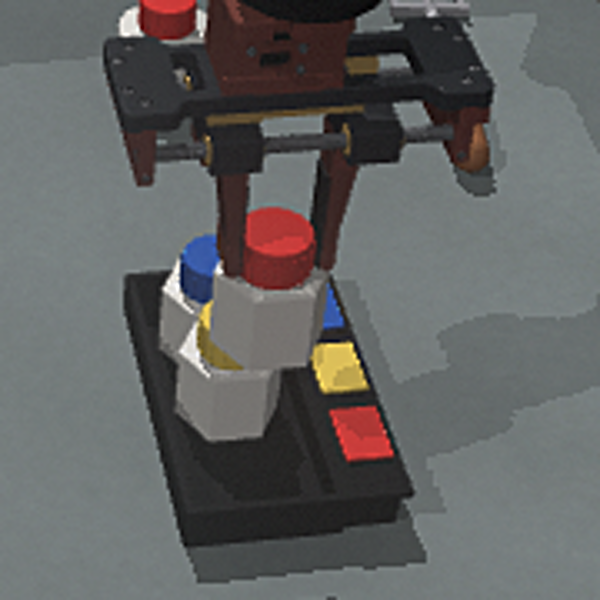

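Side crop: blue and yellow stand upright in the tray with red held above, clear of both. Lowering red behind its gap.

move_arm([
  [[0.02,0,0.6],0,0.8],
  [[0,0,0.6],0,0.8],
  [[0,0,0.6],0,0.8],
  [[0,0,0.6],0,0.8],
  [[0,0,0.6],0,0.8],
  [[0,0,0.6],0,0.8],
  [[0,0,0.5],0,0.8],
  [[0,0,0.3],0,0.8],
  [[0,0,0.05],0,0.8],
  [[0,0,0],0,0.8],
  [[0,0,0],0,0.8],
])

```text
t: 26.3
ee_pos: [555.3, -305.7, 63.1]
orientation: [2.246, 2.196, 0.0]
ft_force: [-0.1, 0.6, -0.6]
width: 39.8
grasp_force: 30.0
```

Lower about 4 mm, then push +y by about 5 mm.

move_arm([
  [[0,0,0.08],0,0.8],
  [[0,0,0.08],0,0.8],
  [[0,0,0],0,0.8],
  [[0,0,0],0,0.8],
])

```text
t: 26.63
ee_pos: [555.5, -306.0, 59.1]
orientation: [2.246, 2.195, 0.001]
ft_force: [0.8, -1.1, 3.0]
width: 39.0
grasp_force: 30.0
```

move_arm([
  [[0.05,0,0],0,0.8],
  [[0.05,0,0],0,0.8],
  [[0.05,0,0],0,0.8],
  [[0.05,0,0],0,0.8],
  [[0,0,0],0,0.8],
])

```text
t: 27.05
ee_pos: [555.6, -301.0, 59.1]
orientation: [2.245, 2.195, 0.001]
ft_force: [1.3, -0.7, 5.5]
width: 39.4
grasp_force: 30.0
```

move_arm([
  [[0.04,0,0],0,0.8],
  [[0.04,0,0],0,0.8],
  [[0,0,0],0,0.8],
])

```text
t: 27.3
ee_pos: [555.8, -299.3, 59.2]
orientation: [2.245, 2.195, 0.0]
ft_force: [-0.1, -4.6, 6.3]
width: 39.3
grasp_force: 30.0
```

move_arm([
  [[0.04,0,0],0,0.8],
  [[0,0,0],0,0.8],
  [[0.04,0,0],0,0.8],
  [[0,0,0],0,0.8],
])

```text
t: 27.63
ee_pos: [555.9, -297.6, 59.2]
orientation: [2.245, 2.194, 0.0]
ft_force: [-0.6, -4.1, 5.5]
width: 39.4
grasp_force: 30.0
```

move_arm([
  [[0,0,0],0,0.3],
  [[0,0,0],0,0.3],
  [[0,0,0],0,0.3],
  [[0,0,0],0,0.2],
  [[0,0,0],0,0.2],
  [[0,0,-0.5],0,0.2],
  [[0,0,-0.8],0,0.2],
  [[0,0,-0.8],0,0.2],
  [[0,0,-0.8],0,0.2],
  [[0.6,-0.9,-0.4],0,0.2],
  [[0.6,-0.9,-0.4],0,0.2],
  [[0.9,-0.3,0],0,0.2],
  [[0.9,-0.3,0],0,0.2],
  [[0.9,-0.3,0],0,0.2],
  [[0.9,-0.3,0],0,0.2],
  [[0.9,-0.3,0],0,0.2],
  [[0.9,-0.3,0],0,0.2],
  [[0.9,-0.3,0],0,0.2],
  [[0.9,-0.3,0],0,0.2],
  [[0.9,0,0],0,0.2],
])

```text
t: 29.3
ee_pos: [453.9, -60.7, 151.6]
orientation: [-2.247, -2.195, 0.001]
ft_force: [1.1, 0.2, -0.7]
width: 70.5
grasp_force: 0.0
```

move_arm([
  [[0.9,0,0],0,0.2],
  [[0.9,0,0],0,0.2],
  [[0.9,0,0],0,0.2],
  [[0.9,0,0],0,0.2],
  [[0.9,0,0],0,0.2],
  [[0.9,0,0],0,0.2],
  [[0,0,0],0,0.2],
])

```text
t: 29.88
ee_pos: [458.9, 75.9, 151.8]
orientation: [2.244, 2.198, 0.002]
ft_force: [-0.4, -0.6, -0.2]
width: 70.3
grasp_force: 0.0
```

```bash
python3 - <<'E'
from h import *
T,S=cam('top'),cam('side')
P={}
for k in ('red','yellow','blue'):
    cand=lambda c,rect:[b for b in blobs(c['im'],k) if rect[0]<b[0][0]<rect[1] and rect[2]<b[0][1]<rect[3]]
    A=cand(T,(375,465,175,215)); B=cand(S,(345,395,230,330)); print(k,[(b[0].round(1),b[1]) for b in A],[(b[0].round(1),b[1]) for b in B])
    if A and B: P[k]=tri([T,S],[A[0][0],B[0][0]]); print(P[k].round(1))
if len(P)==3: print('outer',np.hypot(*(P['red']-P['blue'])[:2]))
a=cv2.resize(T['im'][150:230,360:480,::-1],(600,400),interpolation=cv2.INTER_CUBIC)
b=cv2.resize(S['im'][240:370,330:460,::-1],(400,400),interpolation=cv2.INTER_CUBIC)
cv2.imwrite('pics/f.png',cv2.resize(np.hstack([a,b]),(800,320)))
E
```

```text
red [(array([448.3, 192.2]), np.int32(337))] [(array([386.5, 308.1]), np.int32(429))]
[ 556.6 -298.1   68.4]
yellow [(array([420.8, 193.1]), np.int32(320))] [(array([378.2, 286.4]), np.int32(283))]
[ 554.5 -242.8   72.9]
blue [(array([393.7, 193.1]), np.int32(300))] [(array([373.3, 267.8]), np.int32(234))]
[ 556.2 -189.2   73.9]
outer 108.85022733295366
```

View pics/f.png

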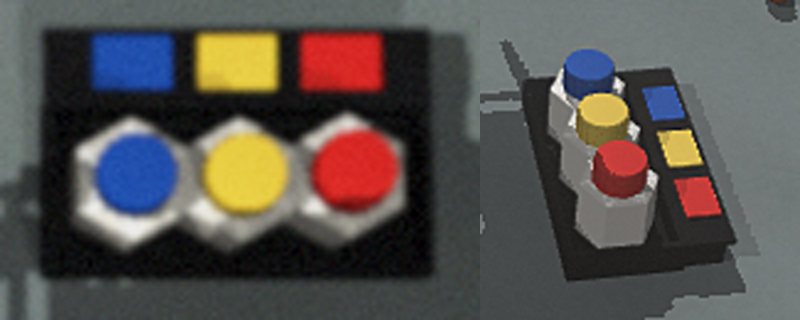

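The final view shows blue, yellow and red beside their tags, all upright. They sit flat to flat, with the outer centres about 109 mm apart, and within about 3 mm of their places. The arm is clear.

```bash
python3 -c "
from workcell import ctrl
print(ctrl.close_job())"
```

```text
the job is handed in; nothing more can be done
None
```

The three hex tins stand snugly in the tray beside their tags, outer centres about 109 mm apart, and the job was handed in at about 30 s; the verdict was not shown.

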